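# Set the depth dial of a fossil grinding stand

### The job

Set the depth of cut on the grinding stand: turn the black dial clockwise (seen from above) until it comes up against its stop, gently and without forcing it, and then turn it back exactly three clicks. Then swing the red-tipped lock lever fully over to its far side, let go of everything, and leave the fossil and the other things on the table undisturbed.

Things in the scene. Friction and masses are not known exactly. Their poses are not given: they have to be found in the camera images.
- stand: Fixed grinding stand: grey base plate 170 x 470 x 12 mm, blue feed housing on it (100 x 230 mm, top 48 mm above the table), and over its right (-y) end a column with a grey handpiece above the fossil, 255 mm tall. Origin on the table, x to the stand's far side, y along it to the left, z up. In mm: dial axis at x 0, y 75; lock lever at x 0, y -55; column and handpiece around y -235.
- dial_grip (a point): Grip point of the black dial: on its vertical axis, 80 mm above the table. A skirt 52 mm across (top 58 mm above the table) carries a grip bar 42 mm long, 14 mm wide, top 93 mm above the table. The point's x axis runs along the bar and turns with the dial (white mark on the -x end); z up. Clockwise from above the dial ends at a hard stop 4 to 7 clicks from the start, hidden, elsewhere each time.
- dial_plate (a point): Fixed centre of the round plate under the dial, 49 mm above the table; axes as the stand. The dial: a click every 20 degrees (18 a turn), about 0.2 N m to pass; let go, it drops into the nearest click. The stop is itself a click position (zero); pressed, it gives 7 degrees per N m. Its collar holds 0.8 N m: turned harder against the stop it slips and spoils the setting.
- lock (a joint): Lock lever angle, rad: 0 leaning to the near side of the stand (its -x; unlocked, as at the start), 1.0 leaning to the far side (+x; locked). Held by friction (0.06 N m), it stays where it is left.
- lock_tip (a point): Centre of the red ball (26 mm across) on the end of the lock lever, a 10 mm steel rod, 80 mm long from its pivot. The pivot lies in the stand's frame at x 0, y -55 mm, 69 mm above the table; the lever swings in the stand's xz plane. The ball is 139 mm above the table at either end of the swing, 149 mm midway, and moves 77 mm along the stand's +x in all.
- fossil: Fossil tooth, brown and ridged, 55 x 78 x 47 mm, lying in the cradle under the handpiece. Origin under its centre. Leave it alone.
- vial: Small amber glass vial with white cap, 28 mm across, 45 mm high, standing on the stand's base plate. Leave it alone.
- eraserbox: Orange box 60 x 100 x 25 mm on the table, left. Leave it alone.
- jar: Glass jar with black cap, 60 mm across, 90 mm high, on the table, left. Leave it alone.
- brush: Brush lying on the table, front left. Leave it alone.
- bits: White tray 100 x 140 x 30 mm with three compartments, on the table, right. Leave it alone.

How it is judged:
By the outcome, as a careful person would: the job done as asked, in the order asked, and still so for the second after the job is handed in, with the robot touching nothing.
It also fails if it takes over 70 s, if anything falls off the work surface, if the arm or the gripper's body presses on something with over 40 N, if the wrist force passes 120 N, or if a joint passes its speed limit or range.

### The arm

A 6-joint arm with a two-finger parallel gripper is mounted at the origin on the work surface. World frame = base frame: x ahead of the robot, y to its left, z up, the work surface at z = 0. Lengths are in mm, angles in rad, forces in N, time in s.
With the tool pointing down it reaches from about 275 to 850 mm from the base axis. Payload 19 kg.
Tool frame: the origin (TCP) lies on the centre line of the jaws, within the pads' length; the fingertips stand 25 mm ahead of it and the grasp point (between the pads) lies 6 mm ahead of it; z points along the fingers, y is the line along which they close (so a half turn about z gives the same grasp; the last joint's range is limited). The gripper opens to 85 mm and grips with 20 to 120 N. Pads are 22 mm wide; open, the fingers measure 114 mm over their backs; the gripper's body (76 mm by 85 mm) begins 54 mm behind the grasp point. The pads swing forward as they close: fully open they stand 13 mm farther back than shut.
Start: joints at [-1.387, 0.15, 1.437, -0, 1.554, -0.134], TCP at [179.649, -546.186, 256.267] pointing down, gripper open.
Joint ranges: [-2.8, 2.8], [-0.68, 2.1], [0.12, 2.68], [-1.39, 4.53], [0.16, 2.79], [-2.81, 2.81]. Speed limits (rad/s): [1.89, 1.89, 2.22, 3.01, 3.01, 3.01].

### API

Orientations are given as a unit quaternion [w, x, y, z].
In Python, from rig import bot, viewer gives the robot as it stands.
- The arm moves only by the tool servo_tool, never from a script. Its argument "plan" is a list that holds one entry, the list of rows, each a list of 7 numbers: the shift along the tool's x, y, z in m, then the turn, a rotation vector about the tool's x, y, z in degrees, then the opening, from 0 (shut) to 1 (fully open). A call has 1 to 20 rows; each row shifts and turns the commanded pose from where the row before left it, along the tool's axes as they then stand; what a row does not reach is not made up. A row lasts 1/12 s, in which the tool goes at most 41.7 mm and 7.16 degrees, less where a joint would pass 70% of its speed; a pose out of reach is approached as far as the arm can. A call is refused whole if a number of a shift passes 0.0417 or a number of a turn 7.16, either way. A call with a gripper value outside its range is refused whole. The fingers move at their own pace and stop on an object; "grip_force" is the grip in N (left out, the last holds). Time passes only in rows, so rows that do not move let the fingers close. It gives the time, the measured TCP pose, the force, the opening and the grip force at its end, in the units of the state.
- bot.sense(): the state, without advancing time (a new reading comes with each control period).
- viewer.camera(name): name is "side" or "top" or "wrist"; returns a dict with "frame" (420x560x3 uint8, red, green, blue), "mtx" (3x3 intrinsics, pixels), "cam_to_world" (4x4, takes a point from camera to world coordinates). Camera axes: x right, y down, z forward; pixel columns grow to the right and rows downward; lengths in mm; the calibration is good to about 2 mm. A picture is of the moment at which its call begins. There is no depth.
- bot.close_job(): hands the job in; it is judged then, once.
The state is a dict: "time": time; "joint_positions": joint angles; "qd": joint speeds; "tau": joint torques, N m; "position": TCP position; "orientation": TCP orientation; "wrist_force": force on the tool from outside, world axes, zero at the start; "torque": the same for the moment, N m; "gripper_width": finger opening in mm; "gripper_force": force on a finger pad.
Only numpy, scipy, OpenCV 4.12 (cv2) and the standard library are available. Lean on these libraries where they do the work, as an engineer would, in place of code of your own. Each camera call takes 0.05 s, during which the arm holds its last target. There are 200 camera calls.

## Working session

There is one attempt and no reset: what is moved stays moved. The work goes in short steps, Python scripts to look and compute and a tool call to move; the robot and the scene stay as the last step left them, time stands still between calls to the robot, and variables do not carry over. Pictures are saved under pics/ and viewed, at most 10 in all, crops included, and the job is handed in when it is done.

Besides the shell and the picture viewer there is one more tool, called as name(argument=value, ...), one argument or row to a line, values as JSON. servo_tool: Moves the arm, as the interface text tells. Its arguments: {"type":"object","properties":{"plan":{"type":"array"},"grip_force":{"type":"number"}},"required":["plan"]}

```bash
mkdir -p pics; ls
python3 - <<'E'
from rig import bot, viewer
import cv2,numpy as np
np.set_printoptions(precision=4,suppress=True)
ims=[]
for n in("side","top"):
    c=viewer.camera(n); cv2.imwrite(f"pics/{n}0.png",c["frame"][:,:,::-1]); print(n,c["mtx"],c["cam_to_world"])
s=bot.sense(); print(s)
E
```

```text
pics
side [[494.6172   0.     275.5401]
 [  0.     494.6172 206.8229]
 [  0.       0.       1.    ]] [[  -0.7164   -0.4994    0.4873 -169.38  ]
 [  -0.6974    0.4909   -0.5222  627.261 ]
 [   0.0216   -0.7139   -0.6999 1048.5805]
 [   0.        0.        0.        1.    ]]
top [[412.5586   0.     282.0477]
 [  0.     412.5586 211.5198]
 [  0.       0.       1.    ]] [[   0.0194   -0.9958    0.0893  368.4803]
 [  -0.9997   -0.0183    0.0134  -70.102 ]
 [  -0.0117   -0.0895   -0.9959 1392.6379]
 [   0.        0.        0.        1.    ]]
{'time': 0.1, 'joint_positions': array([-1.387 ,  0.1509,  1.4379, -0.    ,  1.5538, -0.134 ]), 'qd': array([-0.0001, -0.0007, -0.0025, -0.0016,  0.0014,  0.0002]), 'tau': array([  0.0046, -71.4387, -57.1794,   0.0001,   0.0072,  -0.    ]), 'position': array([ 179.6064, -546.0297,  255.747 ]), 'orientation': array([-0.0005,  0.9874,  0.1582, -0.    ]), 'wrist_force': array([-0.1311, -0.4357,  1.0335]), 'torque': array([-0.0222, -0.0263, -0.0351]), 'gripper_force': 0.0, 'gripper_width': 85.2284796855196}
```

View pics/side0.png

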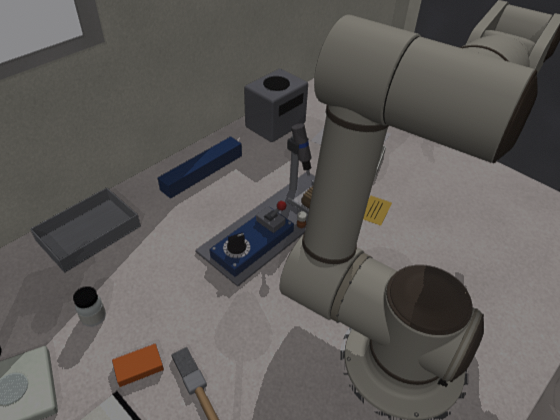

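View pics/top0.png

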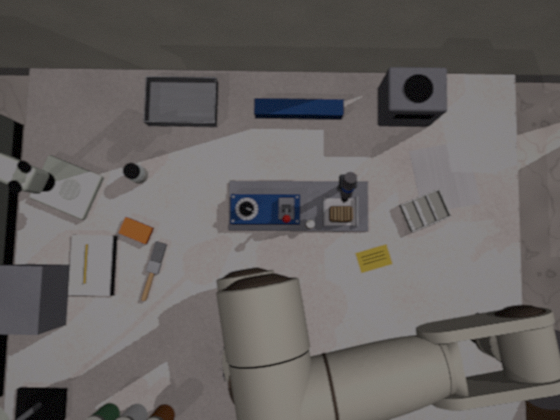

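The side view shows the dial at about (236,243), the red ball at (282,205) and the vial at (302,217). In the top view the dial is at (247,209), the ball at (286,218), the vial at (311,224), and the blue housing runs along the image columns. I'll measure these next.

```bash
cat > h.py <<'E'
import cv2,numpy as np
np.set_printoptions(precision=3,suppress=True)
def ray(c,p):
    T=c["cam_to_world"];d=T[:3,:3]@np.linalg.inv(c["mtx"])@np.array([p[0],p[1],1.]);return T[:3,3],d/np.linalg.norm(d)
def plane(c,p,z):
    o,d=ray(c,p);return o+d*(z-o[2])/d[2]
def tri(*cp):
    A=0;b=0;R=[ray(*x) for x in cp]
    for o,d in R:
        P=np.eye(3)-np.outer(d,d);A=A+P;b=b+P@o
    X=np.linalg.solve(A,b);return X,[np.linalg.norm((np.eye(3)-np.outer(d,d))@(X-o)) for o,d in R]
def blobs(m,amin=5):
    n,l,s,c=cv2.connectedComponentsWithStats(m.astype(np.uint8));return [(s[i],c[i]) for i in range(1,n) if s[i][4]>=amin]
E
python3 - <<'E'
from h import *
from rig import viewer
C={n:viewer.camera(n) for n in("side","top")}
box={"side":(190,160,330,290),"top":(220,170,380,240)}
red={};dial={}
for n,c in C.items():
    x0,y0,x1,y1=box[n]
    f=np.zeros_like(c["frame"]);f[y0:y1,x0:x1]=c["frame"][y0:y1,x0:x1];h=cv2.cvtColor(f,cv2.COLOR_RGB2HSV).astype(int);H,S,V=h[...,0],h[...,1],h[...,2]
    r=((H<7)|(H>173))&(S>130)&(V>70)
    bl=(H>100)&(H<125)&(S>120)&(V>35)
    print(n,"red",[(a[:5],b) for a,b in blobs(r)])
    k=max(blobs(bl),key=lambda t:t[0][4]);print("blue",k)
    pts=np.argwhere(bl)[:,::-1].astype(np.float32);print(cv2.minAreaRect(pts), )
    if n=="top": print("corners world",np.array([plane(c,p,48)[:2] for p in cv2.boxPoints(cv2.minAreaRect(pts))]))
    w=(S<60)&(V>150);print("white",[(a[:5],b) for a,b in blobs(w,6)])
    crop=c["frame"][y0:y1,x0:x1,::-1]
    cv2.imwrite(f"pics/c{n}.png",cv2.resize(crop,None,fx=4,fy=4,interpolation=cv2.INTER_CUBIC))
a=cv2.imread("pics/cside.png");b=cv2.imread("pics/ctop.png");W=800
b=b[:,:W] if b.shape[1]>W else b
o=np.zeros((a.shape[0]+b.shape[0],max(a.shape[1],b.shape[1]),3),np.uint8);o[:a.shape[0],:a.shape[1]]=a;o[a.shape[0]:,:b.shape[1]]=b
print(o.shape);cv2.imwrite("pics/both.png",cv2.resize(o,None,fx=.75,fy=.75))
E
```

```text
side red [(array([278, 201,   8,   7,  42], dtype=int32), array([281.119, 203.929]))]
blue (array([ 210,  217,   83,   53, 1323], dtype=int32), array([252.286, 241.143]))
((223.761474609375, 212.56173706054688), (121.40638732910156, 79.04874420166016), 43.62516784667969)
white []
top red [(array([283, 215,   8,   7,  43], dtype=int32), array([286.256, 218.07 ]))]
blue (array([ 231,  195,   69,   29, 1031], dtype=int32), array([264.212, 209.32 ]))
((291.0584716796875, 207.3933868408203), (32.052978515625, 121.89830780029297), 86.25701904296875)
corners world [[ 539.13   122.788]
 [ 572.614 -276.358]
 [ 467.469 -283.643]
 [ 434.039  112.691]]
white []
(800, 640, 3)
```

View pics/both.png

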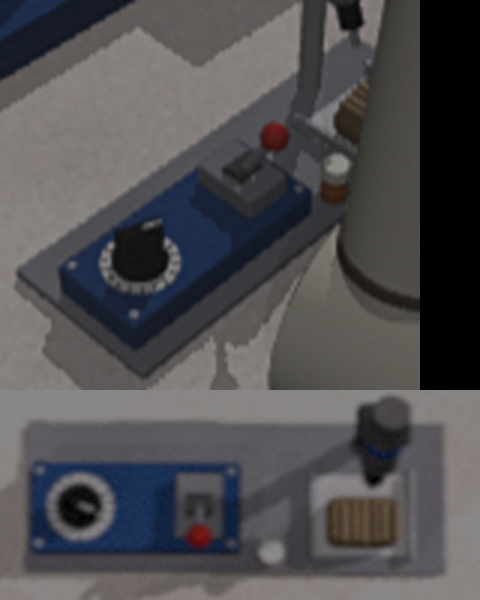

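The crops show the white dial ring around full-image top (247,208). The bar's white mark points roughly to world -y. The lever leans toward the near side, and the vial stands just right of the housing on the near side.

Run:
```python
from h import *
from rig import viewer,bot
C={n:viewer.camera(n) for n in("side","top")}
c=C["top"];h=cv2.cvtColor(c["frame"],cv2.COLOR_RGB2HSV).astype(int);H,S,V=h[...,0],h[...,1],h[...,2]
bl=((H>100)&(H<125)&(S>120)&(V>35)).astype(np.uint8);bl[:190]=0;bl[230:]=0;bl[:,:225]=0;bl[:,305:]=0
n,l,s,ce=cv2.connectedComponentsWithStats(bl);k=1+np.argmax(s[1:,4])
cn=max(cv2.findContours((l==k).astype(np.uint8),0,1)[0],key=cv2.contourArea)
q=cv2.boxPoints(cv2.minAreaRect(cn));print(q)
w=np.array([plane(c,p,48)[:2] for p in q]);print(w,w.mean(0),np.linalg.norm(np.diff(w,axis=0),axis=1))
P,r=tri((C["side"],(281.119,203.929)),(c,(286.256,218.07)));print("ball",P,r)
# ring
for n,b in(("top",(232,195,262,222)),("side",(218,225,255,265))):
    f=C[n]["frame"][b[1]:b[3],b[0]:b[2]];hh=cv2.cvtColor(f,cv2.COLOR_RGB2HSV).astype(int)
    m=(hh[...,1]<70)&(hh[...,2]>95);pt=np.argwhere(m)[:,::-1]+b[:2]
    e=cv2.minEnclosingCircle(pt.astype(np.float32));hu=cv2.fitEllipse(cv2.convexHull(pt.astype(np.float32)));print(n,m.sum(),e,hu)
    print(plane(C[n],hu[0],49))
```

```text
[[231. 195.]
 [299. 195.]
 [299. 223.]
 [231. 223.]]
[[ 540.495  116.876]
 [ 544.499 -106.664]
 [ 452.449 -108.114]
 [ 448.292  114.06 ]] [496.434   4.039] [223.575  92.061 222.213]
ball [460.113 -67.127 141.694] [np.float64(0.9836347377652265), np.float64(0.9836347377652112)]
top 205 ((241.77999877929688, 208.5), 15.871406555175781) ((239.1007080078125, 208.5398712158203), (26.54007339477539, 38.40755844116211), 89.63909149169922)
[496.16   88.795  49.   ]
side 142 ((228.30149841308594, 243.71473693847656), 21.36272621154785) ((233.73489379882812, 244.5269012451172), (25.242002487182617, 47.969058990478516), 148.9750518798828)
[504.507  64.306  49.   ]
```

servo_tool(
  plan=[
    [[0.01,-0.01,-0.01,0,0,0,1],[0.02,-0.02,-0.01,0,0,0,1],[0.026,-0.026,-0.005,0,0,0,1],[0.026,-0.026,-0.005,0,0,0,1],[0.026,-0.026,0,0,0,0,1],[0.026,-0.026,0,0,0,0,1],[0.026,-0.026,0,0,0,0,1],[0.026,-0.026,0,0,0,0,1],[0.026,-0.026,0,0,0,0,1],[0.026,-0.026,0,0,0,0,1],[0.026,-0.026,0,0,0,0,1],[0.026,-0.026,0,0,0,0,1],[0.026,-0.026,0,0,0,0,1],[0.026,-0.026,0,0,0,0,1],[0.026,-0.026,0,0,0,0,1],[0.026,-0.026,0,0,0,0,1],[0.026,-0.026,0,0,0,0,1],[0.026,-0.026,0,0,0,0,1],[0.02,-0.02,0,0,0,0,1],[0.01,-0.015,0,0,0,0,1]],
  ],
)

```text
time: 1.97
position: [482.0, 62.4, 286.6]
orientation: [-0.0, 0.987, 0.159, 0.0]
wrist_force: [0.0, -0.6, 0.5]
gripper_width: 85.7
gripper_force: 0.0
```

servo_tool(
  plan=[
    [[0,0,0,0,0,-3,1],[0,0,0,0,0,-7,1],[0,0,0,0,0,-7,1],[0,0,0,0,0,-7,1],[0,0,0,0,0,-7,1],[0,0,0,0,0,-7,1],[0,0,0,0,0,-7,1],[0,0,0,0,0,-7,1],[0,0,0,0,0,-7,1],[0,0,0,0,0,-7,1],[0,0,0,0,0,-7,1],[0,0,0,0,0,-7,1],[0,0,0,0,0,-7,1],[0,0,0,0,0,-7,1],[0,0,0,0,0,-7,1],[0,0,0,0,0,-7,1],[0,0,0,0,0,-7,1],[0,0,0,0,0,-7,1],[0,0,0,0,0,-7,1],[0,0,0,0,0,-7,1]],
  ],
)

```text
time: 3.63
position: [481.0, 59.9, 286.9]
orientation: [0.0, 0.22, 0.975, 0.0]
wrist_force: [-1.0, -0.4, 1.0]
gripper_width: 85.5
gripper_force: 0.0
```

Run:
```python
from h import *
from rig import viewer,bot
s=bot.sense();print(s["time"],s["position"],s["orientation"],s["joint_positions"])
ims=[]
c=viewer.camera("wrist");cv2.imwrite("pics/w1.png",c["frame"][:,:,::-1]);print(c["mtx"],c["cam_to_world"])
```

```text
3.6333 [481.035  59.852 286.87 ] [0.    0.22  0.975 0.   ] [-0.035 -0.048  1.585  0.     1.605 -1.162]
[[328.969   0.    282.291]
 [  0.    328.969 211.142]
 [  0.      0.      1.   ]] [[  0.429   0.857   0.285 408.349]
 [  0.903  -0.407  -0.135  94.833]
 [ -0.      0.315  -0.949 403.654]
 [  0.      0.      0.      1.   ]]
```

View pics/w1.png

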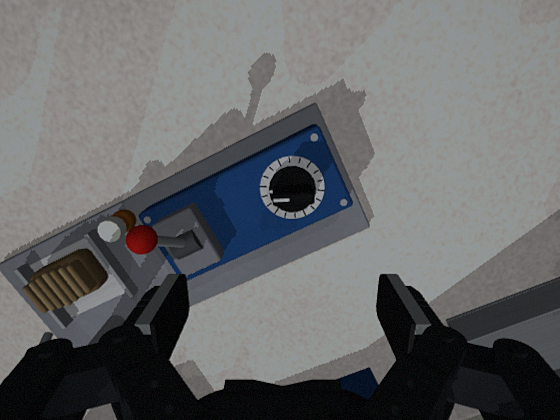

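The wrist view shows the ring centred near (292,187), the mark at about (272..289,200), the ball at (142,240), the vial at (112,228) and the housing screws at (315,138), (343,202) and (147,219). I'll turn the tool toward yaw 71°, then measure from both wrist poses.

```bash
cat > m.py <<'E'
from h import *
import pickle
def feats(c,v=0):
    f=c["frame"];h=cv2.cvtColor(f,cv2.COLOR_RGB2HSV).astype(int);H,S,V=h[...,0],h[...,1],h[...,2]
    o={}
    r=((H<7)|(H>173))&(S>130)&(V>70);b=max(blobs(r),key=lambda t:t[0][4]);o["ball"]=b[1]
    bl=((H>100)&(H<125)&(S>120)&(V>35)).astype(np.uint8);bl[260:]=0
    n,l,s,ce=cv2.connectedComponentsWithStats(bl);k=1+np.argmax(s[1:,4])
    cn=max(cv2.findContours((l==k).astype(np.uint8),0,1)[0],key=cv2.contourArea);hull=cv2.convexHull(cn)
    m=np.zeros(f.shape[:2],np.uint8);cv2.fillConvexPoly(m,hull,1);o["hull"]=hull[:,0]
    q=np.array([plane(c,p,48)[:2] for p in hull[:,0].astype(float)],np.float32);o["rect"]=cv2.minAreaRect(q)
    w=((S<70)&(V>115)&(m>0))
    B=blobs(w,4);o["white"]=[(tuple(int(x) for x in a),np.round(ct,1)) for a,ct in B]
    o["w"]=w
    return o
E
python3 - <<'E'
from m import *
from rig import viewer
c=viewer.camera("wrist");pickle.dump(c,open("w1.pkl","wb"));o=feats(c)
print(o["ball"],o["rect"]);print(*o["white"],sep="\n")
E
```

```text
[138.22  240.108] ((493.2673645019531, 6.2752227783203125), (100.73826599121094, 226.69940185546875), 0.7933934330940247)
((312, 134, 6, 7, 35), array([314.5, 137.4]))
((279, 156, 10, 8, 46), array([283.7, 159.3]))
((290, 156, 3, 3, 8), array([290.9, 156.9]))
((300, 158, 25, 32, 197), array([313.9, 174. ]))
((260, 160, 29, 46, 384), array([268.3, 181.2]))
((291, 160, 2, 3, 4), array([291.2, 161.2]))
((290, 164, 7, 1, 7), array([293., 164.]))
((304, 191, 20, 25, 163), array([314.3, 202.7]))
((273, 199, 16, 3, 48), array([280.5, 200. ]))
((341, 200, 6, 6, 30), array([343.3, 202.8]))
((267, 204, 10, 9, 52), array([271.7, 207.8]))
((275, 209, 10, 9, 54), array([280. , 213.1]))
((295, 211, 10, 8, 48), array([299.3, 214.5]))
((285, 212, 9, 7, 52), array([289.2, 215.4]))
```

servo_tool(
  plan=[
    [[0,0,0,0,0,4,1],[0,0,0,0,0,7,1],[0,0,0,0,0,7,1],[0,0,0,0,0,7,1],[0,0,0,0,0,7,1],[0,0,0,0,0,7,1],[0,0,0,0,0,7,1],[0,0,0,0,0,7,1],[0,0,0,0,0,7,1],[0,0,0,0,0,7,1],[0,0,0,0,0,7,1],[0,0,0,0,0,6,1],[0,0,0,0,0,3,1],[0,0,0,0,0,0,1]],
  ],
)

```text
time: 4.9
position: [481.3, 59.7, 286.6]
orientation: [-0.0, 0.815, 0.579, 0.0]
wrist_force: [-0.5, -0.4, 0.7]
gripper_width: 85.4
gripper_force: 0.0
```

Run:
```python
from m import *
from rig import viewer
c=viewer.camera("wrist");pickle.dump(c,open("w2.pkl","wb"));o=feats(c);cv2.imwrite("pics/w2.png",c["frame"][:,:,::-1])
print(o["ball"],o["rect"]);print(*o["white"],sep="\n")
c1=pickle.load(open("w1.pkl","rb"));print("ball",tri((c1,feats(c1)["ball"]),(c,o["ball"])))
```

```text
[303.431 331.222] ((495.7275390625, 27.555458068847656), (98.05320739746094, 187.48619079589844), 0.7543414235115051)
((311, 115, 7, 6, 34), array([314.2, 117.6]))
((284, 139, 3, 3, 8), array([285.1, 139.9]))
((288, 138, 10, 7, 46), array([293., 140.]))
((298, 139, 27, 52, 430), array([314.4, 161. ]))
((240, 142, 7, 6, 31), array([242.6, 144.3]))
((260, 168, 8, 13, 54), array([262.3, 175.1]))
((262, 181, 24, 21, 173), array([273.9, 191.2]))
((288, 185, 9, 18, 63), array([292.4, 195. ]))
((298, 188, 18, 14, 99), array([306.6, 194.9]))
ball (array([458.922, -67.415, 140.484]), [np.float64(0.028809104493402602), np.float64(0.028809104493387732)])
```

View pics/w2.png

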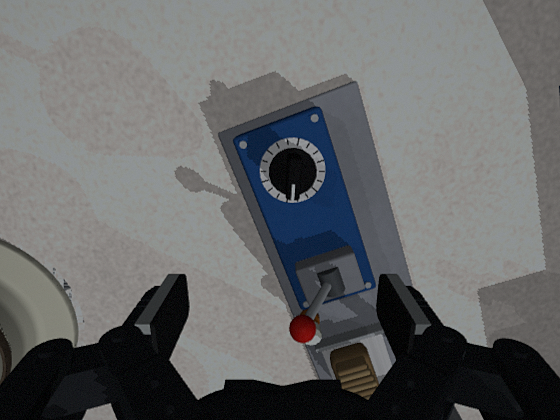

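The w2 view shows the ring at about (293,170) with the mark on its near end at about (293,193). The ball is at (303,331), with open space around the dial.

Run:
```python
from m import *
cs=[pickle.load(open(f"w{i}.pkl","rb")) for i in(1,2)]
rb=[(256,150,332,224),(254,132,332,208)];mk=[];E=[]
for c,b in zip(cs,rb):
    f=c["frame"];h=cv2.cvtColor(f,cv2.COLOR_RGB2HSV).astype(int);w=(h[...,1]<80)&(h[...,2]>100)
    pt=np.array([p[::-1] for p in np.argwhere(w) if b[0]<=p[1]<b[2] and b[1]<=p[0]<b[3]],np.float32)
    hull=cv2.convexHull(pt);e=cv2.fitEllipse(hull);E.append(e[0])
    q=np.array([plane(c,p,49)[:2] for p in hull[:,0].astype(float)],np.float32);print("ring",e,cv2.minEnclosingCircle(q),cv2.fitEllipse(q))
    g=cv2.cvtColor(f,cv2.COLOR_RGB2GRAY);cx,cy=map(int,e[0])
    # mark: bright comp inside r<24 px of centre offset region
    sub=(g>120);yy,xx=np.mgrid[:420,:560];x0,x1,y0,y1=[(271,292,196,204),(287,299,183,201)][len(mk)]
    m=sub&(xx>=x0)&(xx<x1)&(yy>=y0)&(yy<y1);p=np.argwhere(m)[:,::-1].astype(float);mk.append(p);print("mark",len(p),p.mean(0),p.min(0),p.max(0))
    W=np.array([plane(c,a,92)[:2] for a in p]);l=cv2.fitLine(W.astype(np.float32),cv2.DIST_L2,0,.01,.01).ravel();print("mark z92 centre",W.mean(0),"angle",np.degrees(np.arctan2(l[1],l[0]))%180,)
    for i in range(y0,y1) : print(g[i,x0-2:x1+2]) if len(mk)==2 else 0
print("ring tri",tri(*zip(cs,E)));print("mark tri",tri(*[(c,p.mean(0)) for c,p in zip(cs,mk)]))
```

```text
ring ((291.56378173828125, 187.13983154296875), (62.51224899291992, 64.61084747314453), 90.6422119140625) ((494.5460510253906, 65.42221069335938), 36.069576263427734) ((494.7602844238281, 65.19403839111328), (71.18266296386719, 71.90496826171875), 122.9449462890625)
mark 47 [280.617 200.021] [271. 199.] [288. 201.]
mark z92 centre [490.753  53.9  ] angle 65.79704
ring ((292.3465576171875, 169.80142211914062), (64.47306060791016, 65.89405059814453), 51.6320915222168) ((495.10430908203125, 65.5290298461914), 36.134010314941406) ((495.2271728515625, 65.2432861328125), (71.03504180908203, 71.97161102294922), 130.0484619140625)
mark 44 [292.568 192.386] [288. 185.] [294. 200.]
mark z92 centre [490.2    53.511] angle 65.24882
[ 9  1  5 13 12  4 10 24 20  9 11 12 11 14  7 10]
[  6   1   3   7  15   8  35  92 110  96  28   7  16  14  13   3]
[  8   2   8  10  11   0  51 138 168 156  34   6  11   9  13   0]
[  4   5   6  13  10   1  52 136 161 151  30   5  11  14  14   6]
[  0  10   6   9   8   0  59 150 156 149  31   5  14  11  15   4]
[  6   4  10  10   7   1  72 165 155 151  18   6  14  12
[... 330 characters left out ...]
   4   6]
[ 65   0   6   8   1  17  84 163 153 109   0   8   8   0  37  90]
[109   0   6  15   8  19  92 161 152 114   0   7   9   3  62 150]
[ 99   0   6  13   9  31 103 161 149  99   0  10  14   0  60 147]
[112   3   0   2   2  34 113 161 150  69   1  11   2   0  63 144]
[141  60   0   4   0  46 132 158 148  57   0   1   3  24  92 146]
[144 102  13  63  31  55 125 157 144  35   8  13   6  68 139 154]
[144  85  52 136 109 107 129 151 143 104  99  91  35 113 161 154]
ring tri (array([495.355,  65.074,  42.491]), [np.float64(0.05543068520250528), np.float64(0.055430685202501294)])
mark tri (array([490.293,  54.079,  93.831]), [np.float64(0.06211134137103513), np.float64(0.06211134137107713)])
```

servo_tool(
  plan=[
    [[0.0,0.0,0.0,0,0,4.8,1],[0.0107,0.0102,0.01,0,0,0,1],[0,0,0.03,0,0,0,1],[0,0,0.03,0,0,0,1],[0,0,0.03,0,0,0,1],[0,0,0.03,0,0,0,1],[0,0,0.02,0,0,0,1],[0,0,0.01,0,0,0,1],[0,0,0,0,0,0,1],[0,0,0,0,0,0,1]],
  ],
)

```text
time: 5.78
position: [495.4, 65.2, 127.1]
orientation: [0.0, 0.837, 0.548, 0.0]
wrist_force: [-0.2, 0.1, 0.8]
gripper_width: 85.2
gripper_force: 0.0
```

```bash
cat > st.py <<'E'
from rig import bot
import numpy as np
np.set_printoptions(precision=3,suppress=True)
s=bot.sense();q=s["orientation"];y=np.degrees(2*np.arctan2(q[2],q[1]));y=(y+180)%360-180
print("t",s["time"],"p",s["position"],"yaw",round(y,2),"q6",s["joint_positions"][5],"F",s["wrist_force"],"M",s["torque"],"tau6",s["tau"][5],"w",s["gripper_width"],s["gripper_force"])
E
python3 st.py
python3 - <<'E'
from m import *
from rig import viewer
c=viewer.camera("wrist");cv2.imwrite("pics/w3.png",c["frame"][:,:,::-1])
E
```

```text
t 5.7833 p [495.425  65.242 127.133] yaw 66.41 q6 0.3882690898608632 F [-0.187  0.065  0.815] M [-0.02  -0.028 -0.02 ] tau6 0.0038641822175122797 w 85.20389703824407 0.0
```

View pics/w3.png

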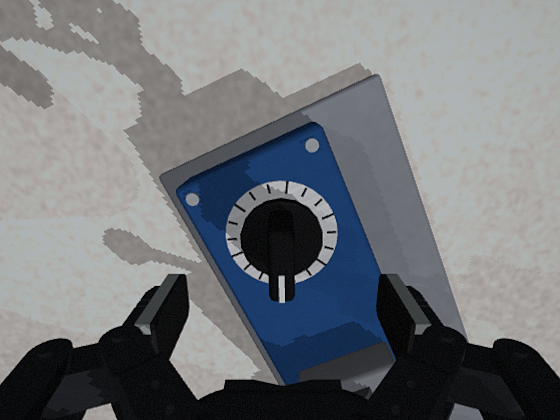

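Bar and mark are vertical and centred at column 282, so the gripper is aligned and centred on them. Next I descend and grip.

servo_tool(
  plan=[
    [[0,0,0.02,0,0,0,1],[0,0,0.014,0,0,0,1],[0,0,0.005,0,0,0,0.8],[0,0,0,0,0,0,0.5],[0,0,0,0,0,0,0.3],[0,0,0,0,0,0,0.1],[0,0,0,0,0,0,0],[0,0,0,0,0,0,0],[0,0,0,0,0,0,0],[0,0,0,0,0,0,0]],
  ],
  grip_force=40,
)

```text
time: 6.67
position: [495.1, 65.5, 88.2]
orientation: [-0.0, 0.837, 0.548, 0.0]
wrist_force: [-6.0, 3.3, 9.5]
gripper_width: 13.2
gripper_force: 44.2
```

```bash
python3 st.py
```

```text
t 6.6667 p [495.091  65.473  88.188] yaw 66.42 q6 0.38815334338752105 F [-5.953  3.317  9.531] M [0.464 1.071 0.096] tau6 0.06622526329010725 w 13.175490643546427 44.19081687927246
```

servo_tool(
  plan=[
    [[0,0,0,0,0,4,0],[0,0,0,0,0,4,0],[0,0,0,0,0,4,0],[0,0,0,0,0,4,0],[0,0,0,0,0,4,0],[0,0,0,0,0,0,0],[0,0,0,0,0,0,0]],
  ],
)

```text
time: 7.25
position: [495.2, 65.4, 88.2]
orientation: [-0.0, 0.919, 0.394, 0.0]
wrist_force: [-6.2, 1.9, 9.8]
gripper_width: 13.1
gripper_force: 44.1
```

```bash
python3 st.py
```

```text
t 7.25 p [495.204  65.368  88.209] yaw 46.38 q6 0.7377679954393312 F [-6.163  1.923  9.807] M [0.185 0.844 0.046] tau6 0.6518241204321384 w 13.116514098688477 44.05999481678009
```

servo_tool(
  plan=[
    [[0,0,0,0,0,4,0],[0,0,0,0,0,0,0],[0,0,0,0,0,0,0]],
  ],
)

```text
time: 7.5
position: [495.2, 65.3, 88.2]
orientation: [-0.0, 0.932, 0.362, 0.0]
wrist_force: [-4.9, 1.9, 10.7]
gripper_width: 13.1
gripper_force: 44.1
```

```bash
python3 st.py
```

```text
t 7.5 p [495.194  65.332  88.196] yaw 42.39 q6 0.8075048439140834 F [-4.933  1.868 10.659] M [0.16  0.9   0.168] tau6 0.6693210639059544 w 13.11681151907869 44.07768487930298
```

servo_tool(
  plan=[
    [[0,0,0,0,0,4,0],[0,0,0,0,0,4,0],[0,0,0,0,0,4,0],[0,0,0,0,0,4,0],[0,0,0,0,0,4,0],[0,0,0,0,0,4,0],[0,0,0,0,0,4,0],[0,0,0,0,0,4,0],[0,0,0,0,0,4,0],[0,0,0,0,0,0,0],[0,0,0,0,0,0,0]],
  ],
)

```text
time: 8.42
position: [495.2, 65.1, 88.2]
orientation: [0.0, 0.998, 0.056, 0.0]
wrist_force: [-4.6, -1.1, 9.3]
gripper_width: 13.4
gripper_force: 44.0
```

```bash
python3 st.py
```

```text
t 8.4167 p [495.236  65.109  88.215] yaw 6.38 q6 1.4359250175550649 F [-4.65  -1.135  9.319] M [-0.313  0.902 -0.003] tau6 0.6569006480276585 w 13.430840874055159 44.024033546447754
```

servo_tool(
  plan=[
    [[0,0,0,0,0,4,0],[0,0,0,0,0,4,0],[0,0,0,0,0,4,0],[0,0,0,0,0,4,0],[0,0,0,0,0,3,0],[0,0,0,0,0,1,0],[0,0,0,0,0,0,0],[0,0,0,0,0,0,0]],
  ],
)

```text
time: 9.08
position: [495.2, 65.0, 88.2]
orientation: [0.0, 0.993, -0.118, 0.0]
wrist_force: [-5.3, -3.5, 10.2]
gripper_width: 13.5
gripper_force: 44.1
```

```bash
python3 st.py
```

```text
t 9.0833 p [495.197  64.979  88.201] yaw -13.59 q6 1.7845599258967042 F [-5.264 -3.509 10.205] M [-0.547  0.913  0.036] tau6 0.24096879176795483 w 13.520982413173275 44.09406065940857
```

servo_tool(
  plan=[
    [[0,0,0,0,0,1.5,0],[0,0,0,0,0,1,0],[0,0,0,0,0,0,0],[0,0,0,0,0,0,0]],
  ],
)

```text
time: 9.42
position: [495.2, 64.9, 88.2]
orientation: [0.0, 0.99, -0.14, 0.0]
wrist_force: [-5.3, -3.1, 9.2]
gripper_width: 13.2
gripper_force: 44.2
```

```bash
python3 st.py
```

```text
t 9.4167 p [495.198  64.947  88.212] yaw -16.09 q6 1.8281090888894254 F [-5.281 -3.079  9.247] M [-0.554  0.989  0.211] tau6 0.36946434527635574 w 13.192564523277339 44.18913245201111
```

servo_tool(
  plan=[
    [[0,0,0,0,0,1,0],[0,0,0,0,0,0.5,0],[0,0,0,0,0,0,0],[0,0,0,0,0,0,0]],
  ],
)

```text
time: 9.75
position: [495.2, 65.0, 88.2]
orientation: [0.0, 0.988, -0.153, 0.0]
wrist_force: [-5.9, -2.5, 10.5]
gripper_width: 13.4
gripper_force: 44.2
```

```bash
python3 st.py
```

```text
t 9.75 p [495.188  64.957  88.226] yaw -17.58 q6 1.8542205763864283 F [-5.893 -2.477 10.477] M [-0.596  1.04   0.206] tau6 0.2601167745888233 w 13.36931002448744 44.155519008636475
```

servo_tool(
  plan=[
    [[0,0,0,0,0,4,0],[0,0,0,0,0,4,0],[0,0,0,0,0,4,0],[0,0,0,0,0,3,0],[0,0,0,0,0,1,0],[0,0,0,0,0,0,0],[0,0,0,0,0,0,0]],
  ],
)

```text
time: 10.33
position: [495.1, 64.9, 88.2]
orientation: [0.0, 0.957, -0.289, 0.0]
wrist_force: [-6.3, -3.2, 10.4]
gripper_width: 13.3
gripper_force: 44.2
```

```bash
python3 st.py
```

```text
t 10.3333 p [495.11   64.881  88.2  ] yaw -33.6 q6 2.13367419965917 F [-6.331 -3.157 10.438] M [-0.672  1.159  0.086] tau6 0.26499697007238865 w 13.308910037534117 44.20270085334778
```

servo_tool(
  plan=[
    [[0,0,0,0,0,1.5,0],[0,0,0,0,0,1,0],[0,0,0,0,0,0,0],[0,0,0,0,0,0,0]],
  ],
)

```text
time: 10.67
position: [495.1, 64.9, 88.2]
orientation: [0.0, 0.951, -0.31, 0.0]
wrist_force: [-5.8, -3.6, 11.6]
gripper_width: 13.0
gripper_force: 44.5
```

```bash
python3 st.py
```

```text
t 10.6667 p [495.112  64.867  88.204] yaw -36.08 q6 2.1771062716239147 F [-5.789 -3.581 11.594] M [-0.715  1.186  0.315] tau6 0.5109324865043163 w 12.971975424057906 44.48677718639374
```

servo_tool(
  plan=[
    [[0,0,0,0,0,0.6,0],[0,0,0,0,0,0.4,0],[0,0,0,0,0,0,0],[0,0,0,0,0,0,0]],
  ],
)

```text
time: 11.0
position: [495.1, 64.9, 88.2]
orientation: [0.0, 0.948, -0.318, 0.0]
wrist_force: [-6.4, -3.3, 10.1]
gripper_width: 13.2
gripper_force: 44.8
```

```bash
python3 st.py
```

```text
t 11.0 p [495.1    64.91   88.205] yaw -37.07 q6 2.1943997342876127 F [-6.444 -3.277 10.088] M [-0.712  1.194  0.445] tau6 0.5216664634644985 w 13.234095805820049 44.763835072517395
```

servo_tool(
  plan=[
    [[0,0,0,0,0,0.5,0],[0,0,0,0,0,0,0],[0,0,0,0,0,0,0]],
  ],
)

```text
time: 11.25
position: [495.1, 64.9, 88.2]
orientation: [0.0, 0.947, -0.322, 0.0]
wrist_force: [-6.1, -2.0, 11.0]
gripper_width: 13.4
gripper_force: 45.0
```

```bash
python3 st.py
```

```text
t 11.25 p [495.095  64.904  88.215] yaw -37.56 q6 2.2030665005197867 F [-6.143 -1.99  10.953] M [-0.682  1.218  0.483] tau6 0.580269880592823 w 13.402327929996662 44.97585833072662
```

The torque keeps rising, so this is the stop: 5 clicks, zero at yaw -33.6°. Now I turn back 64° to yaw +26.4°, then open.

servo_tool(
  plan=[
    [[0,0,0,0,0,-4,0],[0,0,0,0,0,-4,0],[0,0,0,0,0,-4,0],[0,0,0,0,0,-4,0],[0,0,0,0,0,-4,0],[0,0,0,0,0,-4,0],[0,0,0,0,0,-4,0],[0,0,0,0,0,-4,0],[0,0,0,0,0,-4,0],[0,0,0,0,0,-4,0],[0,0,0,0,0,-4,0],[0,0,0,0,0,-4,0],[0,0,0,0,0,-4,0],[0,0,0,0,0,-4,0],[0,0,0,0,0,-4,0],[0,0,0,0,0,-3,0],[0,0,0,0,0,-1,0],[0,0,0,0,0,0,0],[0,0,0,0,0,0,0]],
  ],
)

```text
time: 12.83
position: [495.3, 65.2, 88.2]
orientation: [0.0, 0.974, 0.229, 0.0]
wrist_force: [-4.4, 0.9, 8.8]
gripper_width: 13.6
gripper_force: 44.0
```

```bash
python3 st.py
```

```text
t 12.8333 p [495.272  65.227  88.229] yaw 26.42 q6 1.0861680930862376 F [-4.415  0.924  8.781] M [0.018 0.755 0.101] tau6 -0.14734863303601742 w 13.608183741270778 44.034082889556885
```

servo_tool(
  plan=[
    [[0,0,0,0,0,0,0.3],[0,0,0,0,0,0,0.6],[0,0,0,0,0,0,0.8],[0,0,0,0,0,0,0.8],[0,0,0,0,0,0,0.8],[0,0,-0.01,0,0,0,0.8],[0,0,-0.03,0,0,0,0.8],[0,0,-0.04,0,0,0,0.8],[0,0,-0.04,0,0,0,0.8],[0,0,0,0,0,0,0.8]],
  ],
)

```text
time: 13.67
position: [497.2, 65.2, 215.6]
orientation: [0.001, 0.974, 0.228, 0.005]
wrist_force: [0.9, 0.2, 1.8]
gripper_width: 68.4
gripper_force: 0.0
```

```bash
python3 st.py
python3 - <<'E'
from m import *
from rig import viewer
c=viewer.camera("wrist");cv2.imwrite("pics/w4.png",c["frame"][:,:,::-1]);pickle.dump(c,open("w4.pkl","wb"))
E
```

```text
t 13.6667 p [497.237  65.207 215.642] yaw 26.42 q6 1.0863269588792497 F [0.878 0.218 1.813] M [-0.005 -0.033 -0.036] tau6 2.8896191679450567e-05 w 68.35060474173049 0.0
```

View pics/w4.png

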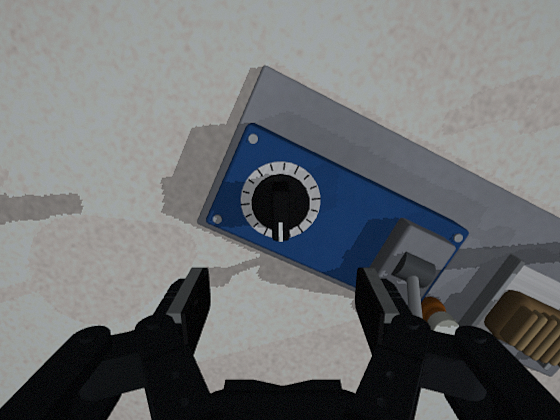

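Dial bar is vertical at column 281 with the gripper at yaw 26.4°, so the dial sits two clicks below its start, which is three back from the stop. Next is the lever: close the fingers and move to the near side of the ball.

servo_tool(
  plan=[
    [[0,0,0,0,0,6.4,0.5],[0,0,0,0,0,6.4,0.2],[0,0,0,0,0,6.4,0],[0,0,0,0,0,6.4,0],[-0.018,0.02,0,0,0,0,0],[-0.018,0.03,0,0,0,0,0],[-0.018,0.03,0,0,0,0,0],[-0.018,0.03,0,0,0,0,0],[-0.017,0.022,0,0,0,0,0],[0,0,0,0,0,0,0],[0,0,0,0,0,0,0]],
  ],
)

```text
time: 14.63
position: [407.4, -68.8, 207.5]
orientation: [-0.0, 1.0, 0.006, 0.0]
wrist_force: [-0.6, 0.9, 0.6]
gripper_width: 0.1
gripper_force: 0.0
```

```bash
python3 st.py
python3 - <<'E'
from m import *
from rig import viewer
c=viewer.camera("wrist");cv2.imwrite("pics/w5.png",c["frame"][:,:,::-1])
f=c["frame"];h=cv2.cvtColor(f,cv2.COLOR_RGB2HSV).astype(int);H,S,V=h[...,0],h[...,1],h[...,2]
r=((H<7)|(H>173))&(S>130)&(V>70)
for a,b in blobs(r,40): print(a,b,plane(c,b,140.5))
E
```

```text
t 14.6333 p [407.442 -68.84  207.52 ] yaw 0.66 q6 1.2048802281861735 F [-0.581  0.861  0.567] M [ 0.002  0.006 -0.014] tau6 -0.740863736718893 w 0.09271922030547233 0.0
[ 255  136   45   44 1553] [277.464 157.739] [459.196 -65.452 140.5  ]
```

View pics/w5.png

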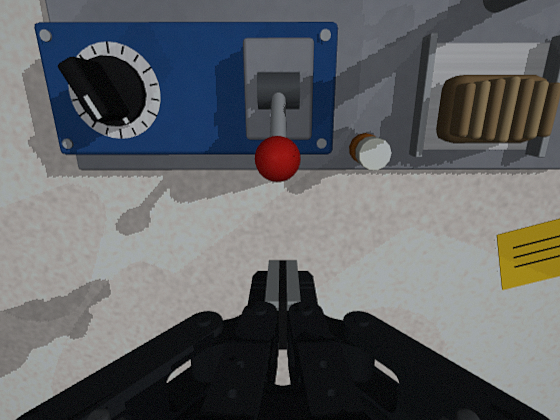

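The ball (277,158) sits straight ahead of the closed fingers, and the vial is off to the right. I'll descend and push +x.

servo_tool(
  plan=[
    [[0,-0.002,0.02,0,0,0,0],[0,0,0.025,0,0,0,0],[0,0,0.017,0,0,0,0],[0,0,0,0,0,0,0],[0.01,0,0,0,0,0,0],[0.01,0,0,0,0,0,0],[0.01,0,0,0,0,0,0],[0.008,0,0,0,0,0,0],[0.008,0,0,0,0,0,0],[0.008,0,0,0,0,0,0],[0.008,0,0,0,0,0,0],[0.008,0,0,0,0,0,0],[0.008,0,0,0,0,0,0],[0.008,0,0,0,0,0,0],[0.006,0,0,0,0,0,0],[0,0,0,0,0,0,0]],
  ],
)

```text
time: 16.02
position: [501.0, -64.8, 145.1]
orientation: [-0.0, 1.0, 0.007, 0.0]
wrist_force: [0.5, -0.2, 0.3]
gripper_width: -0.1
gripper_force: 0.0
```

```bash
python3 st.py
```

```text
t 16.0167 p [500.954 -64.774 145.148] yaw 0.81 q6 1.275235300072903 F [ 0.515 -0.201  0.311] M [ 0.002 -0.031 -0.029] tau6 0.148398969322443 w -0.09002385004265667 0.0
```

servo_tool(
  plan=[
    [[0.002,0,0,0,0,0,0],[0.002,0,0,0,0,0,0],[0.002,0,0,0,0,0,0],[0,0,0,0,0,0,0]],
  ],
)

```text
time: 16.35
position: [506.1, -64.7, 145.4]
orientation: [-0.0, 1.0, 0.007, 0.0]
wrist_force: [-0.4, -0.3, 0.1]
gripper_width: 0.1
gripper_force: 0.2
```

```bash
python3 st.py
python3 - <<'E'
from m import *
from rig import viewer
for n in("top","side"):
    c=viewer.camera(n)
    f=c["frame"];h=cv2.cvtColor(f,cv2.COLOR_RGB2HSV).astype(int);H,S,V=h[...,0],h[...,1],h[...,2]
    r=((H<7)|(H>173))&(S>130)&(V>70)
    for a,b in blobs(r,6): print(n,a,b,plane(c,b,140.5))
E
```

```text
t 16.35 p [506.119 -64.691 145.394] yaw 0.8 q6 1.2784317671862346 F [-0.416 -0.313  0.144] M [ 0.005  0.104 -0.064] tau6 0.040487494552508 w 0.07641272627298397 0.20149764837697148
```

servo_tool(
  plan=[
    [[0.0015,0,0,0,0,0,0],[0.0015,0,0,0,0,0,0],[0,0,0,0,0,0,0]],
  ],
)

```text
time: 16.7
position: [509.1, -64.6, 145.3]
orientation: [-0.0, 1.0, 0.007, 0.0]
wrist_force: [-1.1, -0.3, -0.6]
gripper_width: 0.0
gripper_force: 0.3
```

servo_tool(
  plan=[
    [[0.001,0,0,0,0,0,0],[0.001,0,0,0,0,0,0],[0,0,0,0,0,0,0]],
  ],
)

```text
time: 16.95
position: [510.3, -64.6, 145.0]
orientation: [-0.0, 1.0, 0.007, -0.001]
wrist_force: [-7.5, -0.7, 2.8]
gripper_width: 0.1
gripper_force: 4.0
```

servo_tool(
  plan=[
    [[0.001,0,0,0,0,0,0],[0.001,0,0,0,0,0,0],[0,0,0,0,0,0,0]],
  ],
)

```text
time: 17.2
position: [511.1, -64.5, 144.8]
orientation: [-0.0, 1.0, 0.007, -0.003]
wrist_force: [-20.6, -1.3, 7.2]
gripper_width: 0.2
gripper_force: 10.8
```

The force climbed as predicted at about x=510, so the lever is against its end. Retreating.

servo_tool(
  plan=[
    [[-0.005,0,0,0,0,0,0],[-0.015,0,0,0,0,0,0],[-0.03,0,0,0,0,0,0],[-0.03,0,-0.01,0,0,0,0],[-0.03,0,-0.03,0,0,0,0],[-0.02,0,-0.04,0,0,0,0],[0,0,-0.04,0,0,0,0],[0,0,-0.02,0,0,0,0],[0,0,0,0,0,0,0],[0,0,0,0,0,0,0]],
  ],
)

```text
time: 18.03
position: [385.2, -66.5, 283.0]
orientation: [0.0, 1.0, 0.007, 0.001]
wrist_force: [-0.6, -0.5, -0.3]
gripper_width: -0.1
gripper_force: 0.0
```

```bash
python3 st.py
python3 - <<'E'
from m import *
from rig import viewer
R=[]
for n in("top","side","wrist"):
    c=viewer.camera(n)
    f=c["frame"];h=cv2.cvtColor(f,cv2.COLOR_RGB2HSV).astype(int);H,S,V=h[...,0],h[...,1],h[...,2]
    r=((H<7)|(H>173))&(S>130)&(V>70)
    for a,b in blobs(r,25):
        print(n,a,b,plane(c,b,140.5))
        if n!="top" and 150<b[0]<400: R.append((c,b))
    if n=="wrist": cv2.imwrite("pics/w6.png",f[:,:,::-1])
if len(R)>1: print(tri(*R))
E
```

```text
t 18.0333 p [385.219 -66.492 283.014] yaw 0.81 q6 1.1879296825303782 F [-0.576 -0.515 -0.331] M [ 0.021  0.013 -0.003] tau6 -0.0020321286865510046 w -0.12205931262426187 0.0
top [283 190   7   7  37] [286.135 193.108] [537.518 -64.721 140.5  ]
side [257 188   8   7  36] [260.222 190.583] [535.854 -65.721 140.5  ]
wrist [271   0  30   9 172] [286.378   2.884] [530.002 -66.821 140.5  ]
(array([531.78 , -65.315, 142.473]), [np.float64(2.6608259404023262), np.float64(2.6608259404023786)])
```

View pics/w6.png

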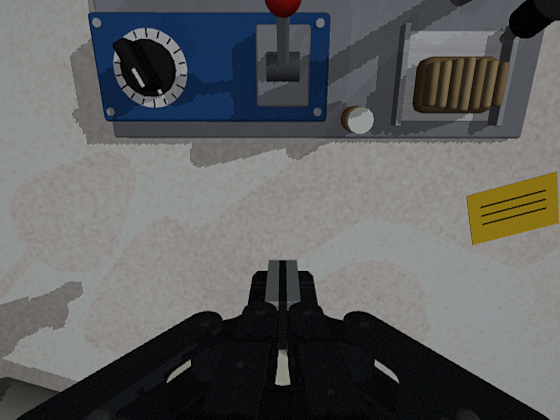

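The ball is now at x≈536.5, against 459 to 460 before, so it made the full 77 mm swing. The dial is unchanged, and the vial and fossil are in place. Handing in.

```bash
python3 -c "
from rig import bot
print(bot.close_job())"
```

```text
the job is handed in; nothing more can be done
None
```

I turned the dial gently up to its stop (about 0.5 N m on the collar, reached after 5 clicks) and back three clicks, swung the lock lever fully over to its far side, moved the arm clear and handed the job in at about 18 s; the vial and fossil looked undisturbed in the last picture, but I did not re-check the other table items, and hand-in returned no verdict.

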